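# Twist the seized cover off the tee conduit box

## Robot

A 6-joint arm with a two-finger parallel gripper is mounted at the origin on the work surface. World frame = base frame: x ahead of the robot, y to its left, z up, the work surface at z = 0. Lengths are in mm, angles in rad, forces in N, time in s.
With the tool pointing down it reaches from about 350 to 800 mm from the base axis. Payload 7.3 kg.
Tool frame: the origin (TCP) lies at the very end of the fingers, on their centre line; the grasp point (between the pads) lies 19 mm behind it; z points along the fingers, y is the direction in which the jaws open and shut (so a half turn about z gives the same grasp; the last joint's range is limited). The gripper opens to 85 mm and grips with 20 to 120 N. Pads are 22 mm wide; open, the fingers measure 114 mm over their backs; the gripper's body (76 mm by 85 mm) begins 54 mm behind the grasp point. The pads swing forward as they close: fully open they stand 13 mm farther back than shut.
Start: joints at [-1.404, 0.342, 1.524, -0, 1.275, -0.146], TCP at [161.578, -499.54, 194.022] pointing down, gripper open.
Joint ranges: [-2.53, 2.53], [-0.77, 2.02], [0.04, 2.7], [-1, 4.14], [0.28, 2.66], [-3.11, 3.11]. Speed limits (rad/s): [2.57, 2.57, 3.14, 3.14, 3.14, 3.14].

## Interface

Orientations are given as a unit quaternion [x, y, z, w].
In Python, from workcell import bot gives the robot as it stands. The module is installed in compiled form; this text tells all that it offers.
- The arm moves only by the tool jog_arm, never from a script. Its argument "deltas" is a list that holds one entry, the list of rows, each a list of 6 numbers: the shift along the tool's x, y, z in units of 0.02 m (1.0 is 0.02 m), then the turn, a rotation vector about the tool's x, y, z in units of 120 degrees (1.0 is 120 degrees). A call has 1 to 5 rows; each row shifts and turns the commanded pose from where the row before left it, along the tool's axes as they then stand; what a row does not reach is not made up. A row lasts 1/12 s, in which the tool goes at most 41.7 mm and 7.16 degrees, less where a joint would pass 70% of its speed; a pose out of reach is approached as far as the arm can. A call with a number of a shift or a turn outside -1 to 1 is refused whole. A call with a gripper value outside its range is refused whole. "jaw" is the opening, from 0 (shut) to 1 (fully open), set as the call begins (left out, the last holds). The fingers move at their own pace and stop on an object; the grip force is fixed at half the most. Time passes only in rows, so rows that do not move let the fingers close. It gives the time, the measured TCP pose, the force and the opening at its end, in the units of the state.
- bot.read_state(): the state, without advancing time (a new reading comes with each control period).
- bot.read_camera(name): name is "scene" or "top"; returns a dict with "image" (420x560x3 uint8, red, green, blue), "vertical_fov" (degrees; the focal length in pixels is half the picture's height over the tangent of half this angle, whatever the lens; pixels are square), "cx", "cy" (the principal point, pixels), "R" (3x3) and "t" (3): a world point X has camera coordinates R X + t. Camera axes: x right, y down, z forward; pixel columns grow to the right and rows downward; lengths in mm; the calibration is good to about 2 mm. A picture is of the moment at which its call begins. There is no depth.
- bot.hand_in(): hands the job in, once; it reports no verdict.
The state is a dict: "time": time; "joints": joint angles; "qd": joint speeds; "joint_torque": joint torques, N m; "ee_pos": TCP position; "ee_rot": TCP orientation; "contact_force": force on the tool from outside, world axes, zero at the start; "ft_torque": the same for the moment, N m; "width": opening from 0.0 (shut) to 1.0 (fully open).
Only numpy, scipy, OpenCV 4.12 (cv2) and the standard library are available. Lean on these libraries where they do the work, as an engineer would, in place of code of your own. Each camera call takes 0.05 s, during which the arm holds its last target.

## Task

On the bench, find the round cast conduit box with three pipe hubs (the tee). Its cover has seized: break it loose with a short hard twist anticlockwise (seen from above), spin it on until its ears are clear of the claws, lift it off and lay it, grip bar up, wholly on the black rubber mat. Leave the cover of the two-hub elbow box alone.

Things in the scene. Friction and masses are not known exactly. Their poses are not given: they have to be found in the camera images.
- tee_box: Round grey cast box fixed to the bench, the one with THREE pipe hubs (along its +y, -x, -y, reaching 90 mm out, 30 mm up). Others have two hubs (elbow) or one. Body 72 mm across, rim 70 mm high; origin under its centre, z up. Claws at +x and -x (50 mm from the axis, tops 9.5 mm over the rim) catch the cover's ears; turned 60 to 140 degrees anticlockwise (75 is good) it lifts straight off.
- tee_cover: Loose metal cover, 0.25 kg: disc 70 mm across, 8 thick; upright grip bar on top 56 mm long (its x), 12 thick (its y), up to 36 mm above the underside. Ears along +x and -x, 14 wide, 5 thick, to 43 mm from the axis. Origin: centre of underside, at first on the rim, x along the box's x. Turns anticlockwise only: 0.3 to 0.5 N m to break loose in the first 15 degrees, then easy.
- mat: Black rubber mat, 170 x 170 mm, 4 mm thick, fixed on the bench. Origin: centre of its underside, on the bench; z up.
- elbow_bar (a point): End (+x, on top, 28 mm from the cover's axis, 106 mm above the bench) of the grip bar on the cover of the elbow box: the same kind of cover, seated on the fixed round box with two hubs at right angles. To be left alone.
There are look-alikes about, which are no part of the job. Of the things that look like the mat, the larger one is meant.

How it is judged (in metres and radians):
On the way, in this order (a step that is already met when the one before it is completed fails the run):
1. the tee box's cover is broken loose: turned more than 20 degrees while still seated on its box (angle between the x axis of tee_cover and the x axis of tee_box, either way round above 0.35 rad and z of tee_cover in the frame of tee_box below 0.078 m and horizontal distance between tee_cover and tee_box below 0.012 m).
2. the cover is lifted off, at least 30 mm above the rim (z of tee_cover in the frame of tee_box above 0.1 m), for 0.1 s.
At the end, for the whole second after the job is handed in: The tee box's cover lies flat on the rubber mat, grip bar up (within 10 degrees), its centre within 50 mm of the mat's centre along each side of the mat, released and at rest (x of tee_cover in the frame of mat between -0.05 and 0.05 m and y of tee_cover in the frame of mat between -0.05 and 0.05 m and z of tee_cover in the frame of mat below 0.01 m and angle between tee_cover's own z axis and vertical below 0.17 rad and linear speed of tee_cover below 0.02 m/s); the robot touches nothing.
It fails at once if the elbow box's cover is turned or shifted: the end of its bar moves more than 10 mm (distance of elbow_bar from where it was at the start of the episode above 0.01 m).
It also fails if it takes over 38 s, if anything falls off the work surface, if the arm or the gripper's body presses on something with over 40 N, if the wrist force passes 120 N, or if a joint passes its speed limit or range.

## Working session

There is one attempt and no reset: what is moved stays moved. The work goes in short steps, Python scripts to look and compute and a tool call to move; the robot and the scene stay as the last step left them, time stands still between calls to the robot, and variables do not carry over. Pictures are saved under pics/ and viewed, and the job is handed in when it is done.

Besides the shell and the picture viewer there is one more tool, called as a command line: name --argument value ..., lists and objects as JSON in quotes. jog_arm: Moves the arm, as the interface text tells. Its arguments: {"type":"object","properties":{"deltas":{"type":"array","items":{"type":"array","items":{"type":"array","items":{"type":"number"}}}},"jaw":{"type":"number"}},"required":["deltas"]}

```bash
mkdir -p pics; python3 - <<'E'
from workcell import bot
import cv2,pickle
s=bot.read_state();print(s)
for n in("scene","top"):
    c=bot.read_camera(n);pickle.dump(c,open(n+".pkl","wb"))
    cv2.imwrite(f"pics/{n}0.png",c["image"][:,:,::-1]);print(n,c["vertical_fov"],c["cx"],c["cy"],c["R"],c["t"])
E
```

```text
{'time': 0.0, 'joints': array([-1.40402344e+00,  3.42726275e-01,  1.52503249e+00, -9.38948735e-06,
        1.27538778e+00, -1.45970639e-01]), 'qd': array([-1.41913265e-03, -1.21465143e-03, -3.64770051e-04,  4.91408231e-04,
       -2.03686473e-03,  7.73350707e-05]), 'joint_torque': array([ 1.69458208e-04, -4.33678794e+01, -2.46012390e+01, -3.74428837e-04,
        7.57271424e-03,  1.76149433e-05]), 'ee_pos': array([ 161.4821466 , -499.0626063 ,  193.31875832]), 'ee_rot': array([ 9.87798317e-01,  1.55736577e-01, -1.25710471e-05, -7.76857794e-04]), 'contact_force': array([ 0.08570874, -0.40254888, -0.17794074]), 'ft_torque': array([-0.02645577,  0.01799008, -0.03855306]), 'width': 0.9984602655495225}
scene 57.16390750069198 284.1198040564735 217.31117045832625 [[ 0.27822526  0.96021333 -0.0241052 ]
 [ 0.57849727 -0.18754997 -0.7938299 ]
 [-0.76676699  0.20691874 -0.60766193]] [-255.39051853 -209.58973214 1472.58804007]
top 44.97207107623206 277.9576491240518 207.1999301635206 [[-0.02426217 -0.99962686 -0.01254981]
 [-0.9823693   0.02616728 -0.1851103 ]
 [ 0.18536962  0.00783737 -0.98263761]] [ 146.93422416  513.77929286 1300.5176877 ]
```

```bash
ls pics
```

```text
scene0.png
top0.png
```

View pics/scene0.png

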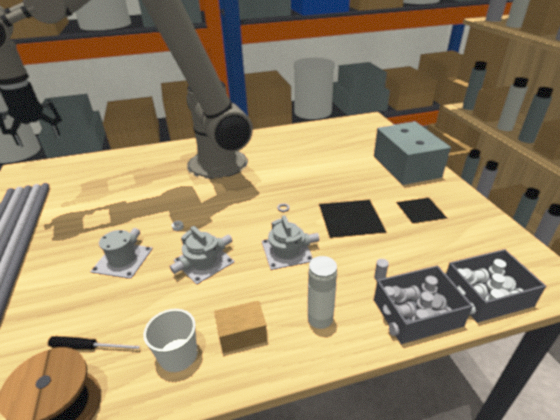

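View pics/top0.png

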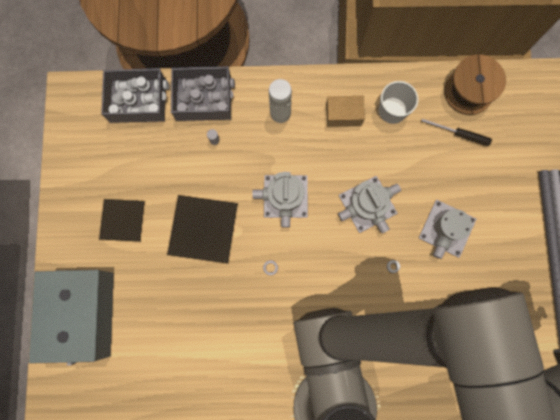

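The top view shows three round boxes. The one at (285,195) has hubs to the left and down, so it is the elbow. The one at (372,203) has hubs to the right-up, left-down and down-right, so it is the tee. The one at (450,230) has a single hub. There are two mats: a large one at (204,229) and a small one at (122,220), so the large one is meant. I'll confirm with an enlarged crop.

```bash
cat > h.py <<'E'
import numpy as np,cv2,pickle
def K(c):
    f=210/np.tan(np.radians(c["vertical_fov"]/2));return f
def ray(c,u,v,z):
    f=K(c);R=np.array(c["R"]);t=np.array(c["t"])
    d=R.T@np.array([(u-c["cx"])/f,(v-c["cy"])/f,1]);o=-R.T@t
    return o+d*(z-o[2])/d[2]
def proj(c,X):
    p=np.array(c["R"])@np.array(X,float)+np.array(c["t"]);f=K(c);return c["cx"]+f*p[0]/p[2],c["cy"]+f*p[1]/p[2]
E
python3 - <<'E'
import pickle,cv2,numpy as np
from h import *
t=pickle.load(open("top.pkl","rb"));s=pickle.load(open("scene.pkl","rb"))
a=cv2.resize(t["image"][155:255,320:420,::-1],(600,600),interpolation=cv2.INTER_CUBIC)
cv2.imwrite("pics/c1.png",a)
b=cv2.resize(s["image"][215:285,160:320,::-1],(800,350),interpolation=cv2.INTER_CUBIC)
cv2.imwrite("pics/c2.png",b)
g=t["image"].max(2)
m=(g<45).astype(np.uint8);m[:,:100]=0;m[270:]=0;m[:150]=0
for c in cv2.findContours(m,0,2)[0]:
    if cv2.contourArea(c)>500:
        r=cv2.minAreaRect(c);print(r, ray(t,*r[0],4),[ray(t,*p,4)[:2].round(1) for p in cv2.boxPoints(r)])
E
```

```text
(no output)
```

View pics/c1.png

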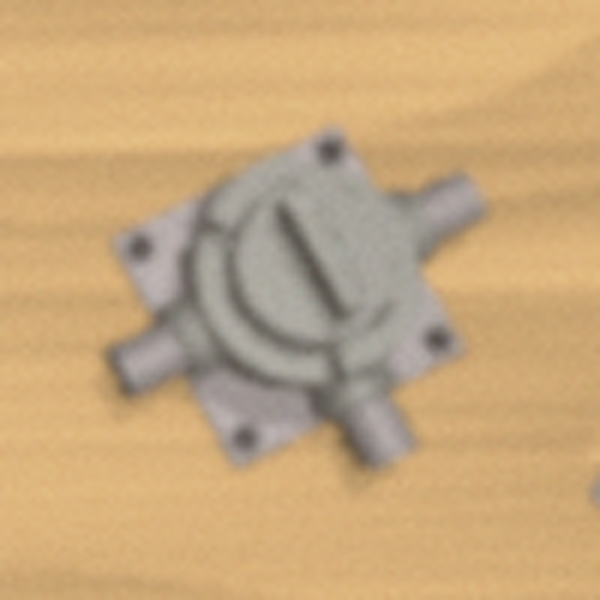

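View pics/c2.png

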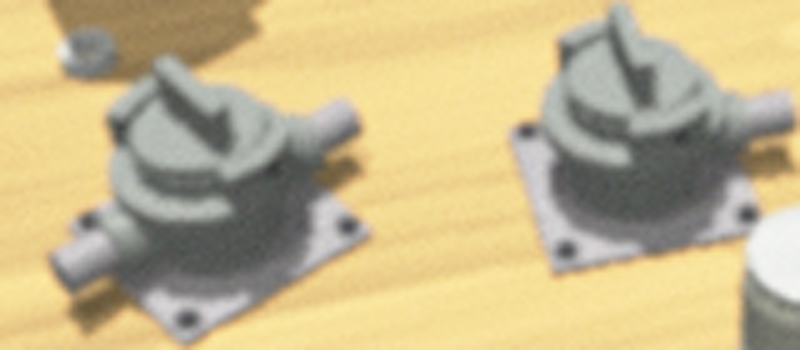

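```bash
python3 - <<'E'
from h import *
t=pickle.load(open("top.pkl","rb"))
print(t["image"][229,204],t["image"][220,122])
m=(t["image"].max(2)<60).astype(np.uint8);m[:,:90]=0;m[270:]=0;m[:150]=0
for c in cv2.findContours(m,cv2.RETR_EXTERNAL,2)[0]:
    if cv2.contourArea(c)>300:
        r=cv2.minAreaRect(c);print(r, ray(t,*r[0],4),[ray(t,*p,4)[:2].round(1) for p in cv2.boxPoints(r)])
E
```

```text
[59 52 41] [64 56 45]
((202.21743774414062, 229.124755859375), (57.442134857177734, 57.22795867919922), 9.865806579589844) [470.3793728  342.58561147   4.        ] [array([409. , 432.5]), array([564.6, 407.8]), array([532.7, 251.2]), array([378.5, 279.1])]
```

The crop confirms that (372,203) is the tee: hubs at crop pixels (465,200), (120,365) and (385,445). The neighbour has only two. Next is its pose, from the plate holes, hubs and bar in both views.

```bash
python3 - <<'E'
from h import *
t=pickle.load(open("top.pkl","rb"));s=pickle.load(open("scene.pkl","rb"))
m=((t["image"].max(2)<85)).astype(np.uint8);m[:,:90]=0;m[270:]=0;m[:150]=0
m=cv2.morphologyEx(m,cv2.MORPH_OPEN,np.ones((3,3)))
for c in cv2.findContours(m,cv2.RETR_EXTERNAL,2)[0]:
    if cv2.contourArea(c)>300:
        r=cv2.minAreaRect(c);P=[ray(t,*p,4)[:2] for p in cv2.boxPoints(r)]
        print("mat",r[0],ray(t,*r[0],4),np.round(P,1),[np.linalg.norm(P[i]-P[i-1]).round(1) for i in range(4)])
q=lambda x,y:(320+(x+.5)/6-.5,155+(y+.5)/6-.5)
H=[(140,248),(330,150),(437,340),(245,438)]
for z in (3,6):
    P=np.array([ray(t,*q(*h),z)[:2] for h in H]);e=P[1]-P[0]+P[2]-P[3];g=P[1]-P[2]+P[0]-P[3]
    print("holes",z,P.round(1).tolist(),P.mean(0),np.degrees(np.arctan2(e[1],e[0])),np.degrees(np.arctan2(g[1],g[0])),np.linalg.norm(e)/2,np.linalg.norm(g)/2)
hy=ray(t,*q(478,192),30);hm=ray(t,*q(115,365),30);hx=ray(t,*q(388,455),30)
print("hubs",hy,hm,hx,(hy+hm)/2)
# scene
q2=lambda x,y:(160+(x+.5)/5-.5,215+(y+.5)/5-.5)
for z in (3,6):
  print("scene holes diag",[ray(s,*q2(*p),z)[:2].round(1).tolist() for p in [(88,222),(187,320),(348,227)]])
# bar ends in top crop x6 on scene x10
a=cv2.resize(t["image"][180:230,345:400,::-1],(792,720)[:2],interpolation=cv2.INTER_CUBIC)[:600]
a=cv2.resize(t["image"][184:224,350:395,::-1],(675,600),interpolation=cv2.INTER_CUBIC)
b=cv2.resize(s["image"][222:262,175:225,::-1],(750,600),interpolation=cv2.INTER_CUBIC)
for n,x in(("d1",a),("d2",b)):
    x=cv2.normalize(x,None,0,255,cv2.NORM_MINMAX);cv2.imwrite(f"pics/{n}.png",x)
E
```

```text
mat (121.47731018066406, 219.71185302734375) [502.29471576 564.9065758    4.        ] [[453.6 623. ]
 [566.4 615.5]
 [551.6 506.1]
 [439.3 515.2]] [np.float64(108.7), np.float64(113.0), np.float64(110.4), np.float64(112.7)]
mat (202.0500030517578, 228.65000915527344) [471.70169023 343.04849217   4.        ] [[405.5 435.1]
 [567.5 414.5]
 [539.  249.4]
 [378.4 273.5]] [np.float64(163.9), np.float64(163.3), np.float64(167.5), np.float64(162.5)]
holes 3 [[552.9, -45.8], [596.8, -135.6], [506.4, -179.1], [463.5, -89.1]] [ 529.89355231 -112.39433951] -64.24388269017993 25.768092316303495 99.82007269958348 99.83901467227011
holes 6 [[552.3, -45.4], [596.1, -135.1], [505.8, -178.4], [463.1, -88.7]] [ 529.31912309 -111.8790562 ] -64.24388269017993 25.768092316303488 99.60178932516794 99.62068987614843
hubs [ 569.00297584 -196.04716351   30.        ] [494.12139742 -28.69472135  30.        ] [ 450.3614149  -147.96898401   30.        ] [ 531.56218663 -112.37094243   30.        ]
scene holes diag [[503.1, -182.3], [593.0, -138.2], [550.0, -47.5]]
scene holes diag [[506.5, -181.9], [596.1, -138.0], [553.2, -47.7]]
```

View pics/d1.png

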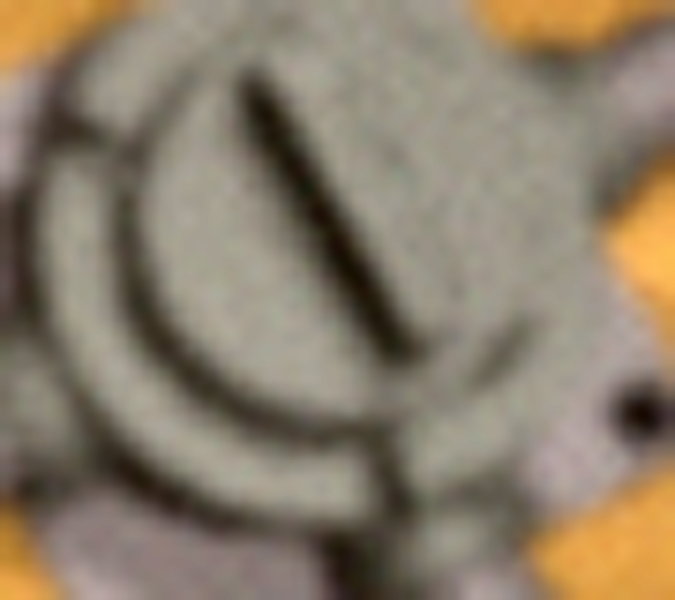

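View pics/d2.png

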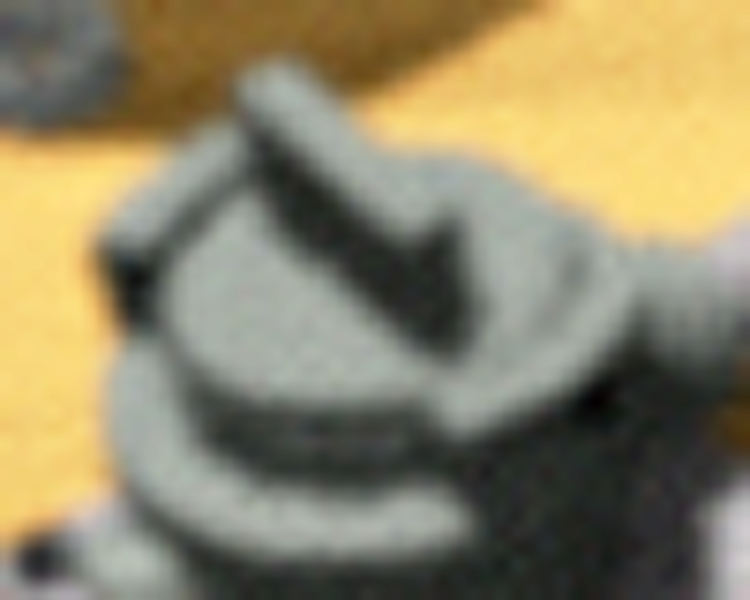

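```bash
python3 - <<'E'
from h import *
t=pickle.load(open("top.pkl","rb"));s=pickle.load(open("scene.pkl","rb"))
A=ray(s,175+275/15-.5,222+75/15-.5,106);B=ray(s,175+415/15-.5,222+215/15-.5,106)
print(A,B,(A+B)/2)
# predicted bar in both pics for estimate
a=np.radians(25.7)
for c,o,k,n in((t,(350,184),15,"d1"),(s,(175,222),15,"d2")):
    im=cv2.imread(f"pics/{n}.png")
    for dx,dy,z in((28,6,106),(28,-6,106),(-28,-6,106),(-28,6,106),(0,0,106),(28,6,78),(-28,6,78)):
        X=[530+dx*np.cos(a)-dy*np.sin(a),-112.8+dx*np.sin(a)+dy*np.cos(a),z]
        u,v=proj(c,X);cv2.circle(im,(int((u+.5-o[0])*k),int((v+.5-o[1])*k)),4,(0,0,255),-1)
    cv2.imwrite(f"pics/{n}b.png",im)
E
```

```text
[ 508.60312726 -123.55812665  106.        ] [ 553.68502927 -104.79524256  106.        ] [ 531.14407827 -114.17668461  106.        ]
```

View pics/d1b.png

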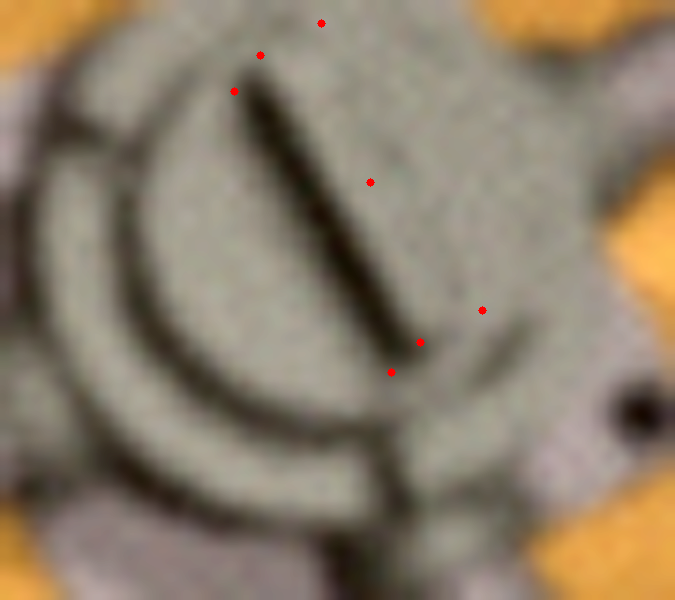

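View pics/d2b.png

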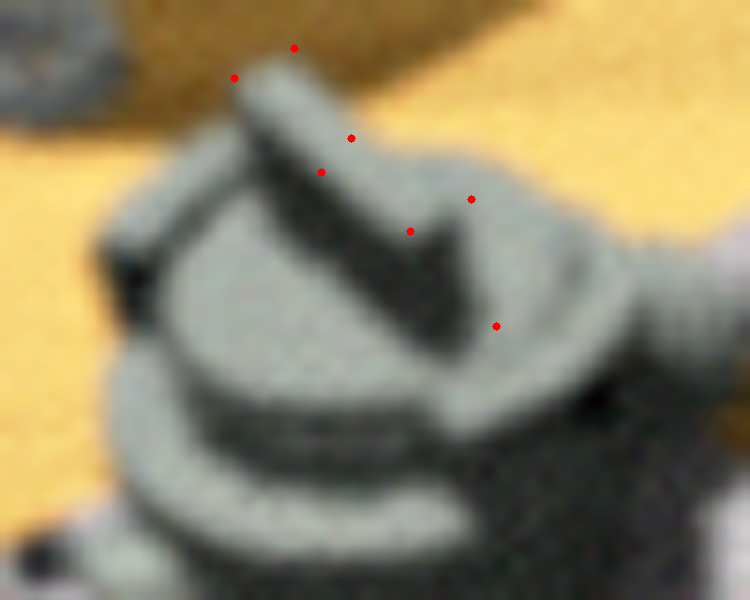

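The tee axis comes out at about (530.5,-113), and its x axis (the bar) at about 25.7°. Both views agree to within 2 mm. I'm moving above it, with the tool's x along the bar.

jog_arm --deltas '[[[1,-0.38,0.06,0,0,-0.033],[1,-0.38,0.06,0,0,-0.033],[1,-0.38,0.06,0,0,0],[1,-0.38,0.06,0,0,0],[1,-0.38,0.06,0,0,0]]]' --jaw 1

```text
time: 0.52
ee_pos: [238.5, -423.9, 187.5]
ee_rot: [0.975, 0.224, -0.0, -0.0]
contact_force: [-0.4, 0.4, -0.0]
width: 1.001
```

jog_arm --deltas '[[[1,-0.38,0.06,0,0,0],[1,-0.38,0.06,0,0,0],[1,-0.38,0.06,0,0,0],[1,-0.38,0.06,0,0,0],[1,-0.38,0.06,0,0,0]]]'

```text
time: 0.93
ee_pos: [312.0, -346.1, 181.7]
ee_rot: [0.975, 0.224, -0.0, -0.0]
contact_force: [-0.2, 0.6, 0.2]
width: 1.0
```

jog_arm --deltas '[[[1,-0.38,0.06,0,0,0],[1,-0.38,0.06,0,0,0],[1,-0.38,0.06,0,0,0],[1,-0.38,0.06,0,0,0],[1,-0.38,0.06,0,0,0]]]'

```text
time: 1.35
ee_pos: [385.4, -268.3, 175.7]
ee_rot: [0.975, 0.224, -0.0, -0.0]
contact_force: [0.2, -0.3, 0.4]
width: 1.001
```

jog_arm --deltas '[[[1,-0.38,0.06,0,0,0],[1,-0.38,0.06,0,0,0],[1,-0.38,0.06,0,0,0],[1,-0.38,0.06,0,0,0],[1,-0.38,0.06,0,0,0]]]'

```text
time: 1.77
ee_pos: [458.8, -190.6, 169.6]
ee_rot: [0.975, 0.224, -0.0, -0.0]
contact_force: [0.6, -0.1, -0.3]
width: 1.002
```

```bash
cat > need.py <<'E'
import sys,numpy as np
from workcell import bot
from scipy.spatial.transform import Rotation as Ro
s=bot.read_state();R=Ro.from_quat(s["ee_rot"]).as_matrix()
x,y,z,yaw=map(float,sys.argv[1:5]);p=s["ee_pos"]
print("t",round(s["time"],2),p.round(1),"yaw",np.degrees(np.arctan2(R[1,0],R[0,0])).round(2),"tilt",R[:,2].round(3),"F",s["contact_force"].round(1),"T",s["ft_torque"].round(2),"w",round(s["width"],3))
print("units tool xyz:",(R.T@(np.array([x,y,z])-p)/20).round(3))
a=np.radians(yaw);T=np.array([[np.cos(a),np.sin(a),0],[np.sin(a),-np.cos(a),0],[0,0,-1]])
print("rot units",(Ro.from_matrix(R.T@T).as_rotvec(degrees=True)/120).round(4))
E
python3 need.py 530.5 -113 150 25.7
```

```text
t 1.77 [ 458.8 -190.6  169.6] yaw 25.84 tilt [-0.001  0.    -1.   ] F [ 0.6 -0.1 -0.3] T [0.01 0.01 0.03] w 1.002
units tool xyz: [ 4.919 -1.928  0.98 ]
rot units [-0.0003  0.0002  0.0012]
```

jog_arm --deltas '[[[0.98,-0.38,0.2,0,0,0],[0.98,-0.38,0.2,0,0,0],[0.98,-0.38,0.2,0,0,0],[0.98,-0.38,0.2,0,0,0],[0.98,-0.38,0.2,0,0,0]]]'

```text
time: 2.18
ee_pos: [530.4, -113.7, 149.4]
ee_rot: [0.975, 0.224, -0.0, -0.0]
contact_force: [-0.1, 0.0, -0.2]
width: 1.001
```

jog_arm --deltas '[[[0,0,0,0,0,0]]]'

```text
time: 2.27
ee_pos: [531.2, -112.0, 148.7]
ee_rot: [0.974, 0.225, -0.0, -0.001]
contact_force: [-0.7, 0.1, -0.7]
width: 0.999
```

```bash
python3 need.py 530.5 -113 82 25.7; python3 - <<'E'
from h import *
from workcell import bot
for n,(u0,u1,v0,v1) in(("scene",(140,260,180,280)),("top",(310,430,140,240))):
    c=bot.read_camera(n);pickle.dump(c,open(n+"1.pkl","wb"))
    cv2.imwrite(f"pics/{n}1.png",cv2.resize(c["image"][v0:v1,u0:u1,::-1],(600,500),interpolation=cv2.INTER_CUBIC))
E
```

```text
t 2.27 [ 531.2 -112.   148.7] yaw 25.99 tilt [-0.001  0.001 -1.   ] F [-0.7  0.1 -0.7] T [0.1  0.02 0.  ] w 0.999
units tool xyz: [-0.053  0.034  3.336]
rot units [-0.0008  0.0001  0.0024]
```

View pics/scene1.png

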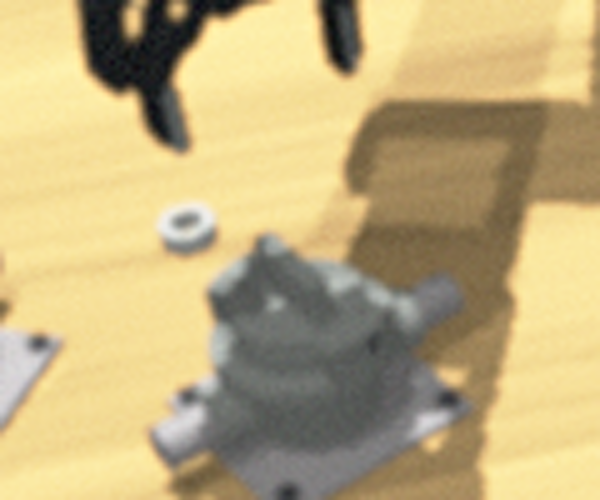

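View pics/top1.png

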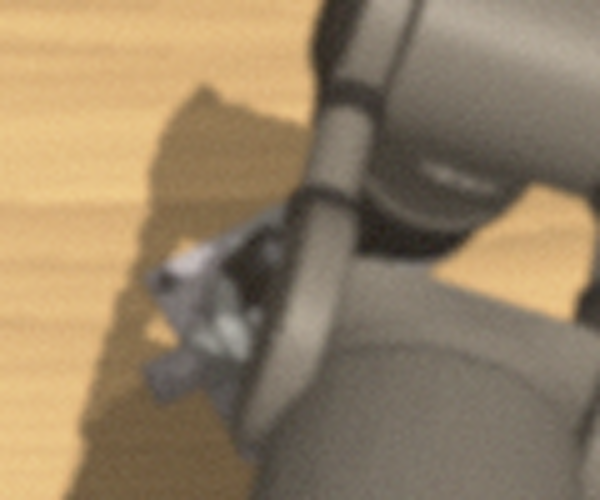

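```bash
python3 - <<'E'
from h import *
c=pickle.load(open("scene1.pkl","rb"))
a=np.radians(26)
f=lambda X:[((p+.5-o)*5).round(0) if hasattr(p,'round') else (p+.5-o)*5 for p,o in zip(proj(c,X),(140,180))]
for w in(-50,-42,0,42,50):
    for z in(149,162,106): print(w,z,f([531+w*np.sin(a),-112-w*np.cos(a),z]))
print(f([531,-112,1]))
cv2.imwrite("pics/s1full.png",c["image"][:,:,::-1])
E
```

```text
-50 149 [np.float64(365.0), np.float64(148.0)]
-50 162 [np.float64(361.0), np.float64(127.0)]
-50 106 [np.float64(376.0), np.float64(215.0)]
-42 149 [np.float64(352.0), np.float64(155.0)]
-42 162 [np.float64(348.0), np.float64(134.0)]
-42 106 [np.float64(363.0), np.float64(221.0)]
0 149 [np.float64(280.0), np.float64(190.0)]
0 162 [np.float64(276.0), np.float64(169.0)]
0 106 [np.float64(294.0), np.float64(257.0)]
42 149 [np.float64(205.0), np.float64(226.0)]
42 162 [np.float64(200.0), np.float64(205.0)]
42 106 [np.float64(221.0), np.float64(294.0)]
50 149 [np.float64(190.0), np.float64(234.0)]
50 162 [np.float64(185.0), np.float64(212.0)]
50 106 [np.float64(207.0), np.float64(302.0)]
[np.float64(325.0), np.float64(407.0)]
```

View pics/s1full.png

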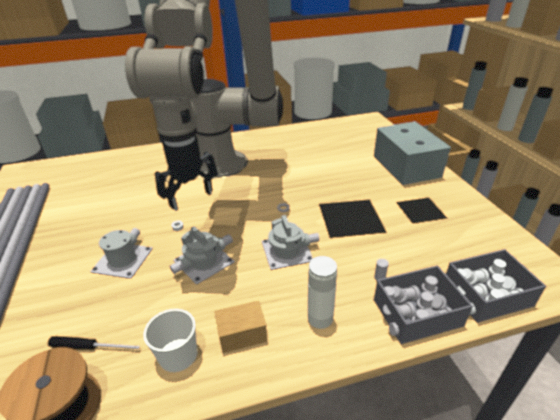

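```bash
python3 - <<'E'
from h import *
c=pickle.load(open("scene.pkl","rb"))
a=np.radians(17.9)
for w in(-48,0,48):
    for z in(193,206,244): print(w,z,np.round(proj(c,[161.5+w*np.sin(a),-499-w*np.cos(a),z]),1))
cv2.imwrite("pics/g0.png",cv2.resize(c["image"][60:160,0:120,::-1],(600,500),interpolation=cv2.INTER_CUBIC))
c=pickle.load(open("scene1.pkl","rb"))
a=np.radians(26);im=cv2.resize(c["image"][120:220,130:250,::-1],(600,500),interpolation=cv2.INTER_CUBIC)
cv2.imwrite("pics/g1.png",im)
E
```

```text
-48 193 [ 64.6 152.6]
-48 206 [ 62.9 148.7]
-48 244 [ 58.  136.9]
0 193 [ 46.9 157.3]
0 206 [ 45.1 153.3]
0 244 [ 39.8 141.3]
48 193 [ 28.6 162.1]
48 206 [ 26.7 158.1]
48 244 [ 20.8 146. ]
```

View pics/g0.png

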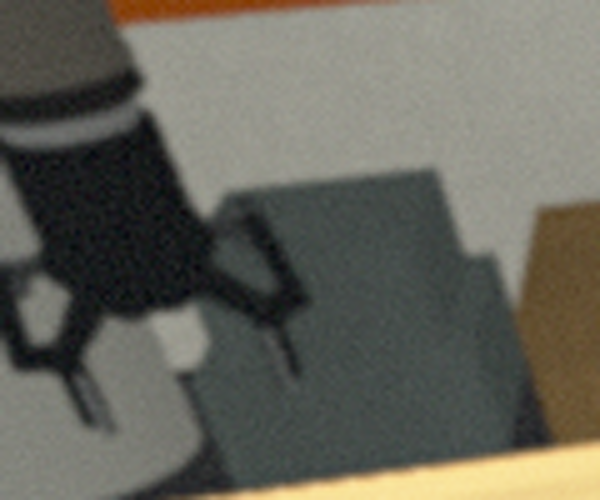

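View pics/g1.png

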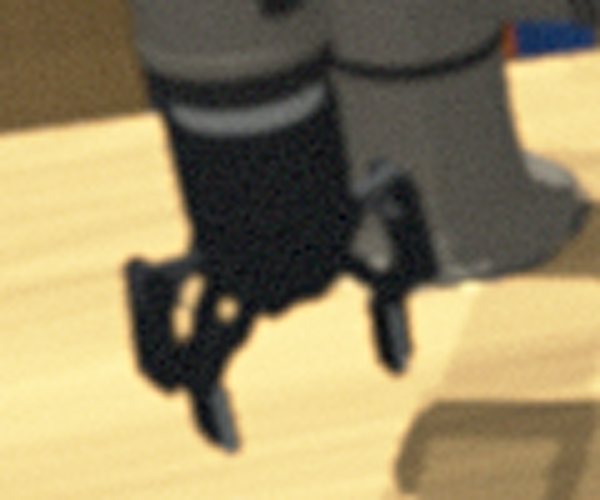

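The scene view shows the fingertips at crop (235,445) and (398,370). They lie on the TCP's vertical line, but look about 40–50 mm higher than reported. I'll go down a safe amount and look again.

jog_arm --deltas '[[[-0.03,0.01,0.7,0,0,0.001],[-0.02,0.01,0.7,0,0,0.001],[0,0,0.6,0,0,0],[0,0,0,0,0,0]]]'

```text
time: 2.7
ee_pos: [527.1, -115.9, 107.9]
ee_rot: [0.975, 0.221, -0.002, -0.001]
contact_force: [-0.4, 0.2, -0.0]
width: 1.003
```

```bash
python3 need.py 530.5 -113 82 25.7; python3 - <<'E'
from h import *
from workcell import bot
for n,(u0,u1,v0,v1) in(("scene",(140,260,170,270)),("top",(310,430,140,240))):
    c=bot.read_camera(n);pickle.dump(c,open(n+"2.pkl","wb"))
    cv2.imwrite(f"pics/{n}2.png",cv2.resize(c["image"][v0:v1,u0:u1,::-1],(600,500),interpolation=cv2.INTER_CUBIC))
E
```

```text
t 2.7 [ 527.1 -115.9  107.9] yaw 25.53 tilt [-0.004  0.001 -1.   ] F [-0.4  0.2 -0. ] T [-0.02  0.01 -0.07] w 1.003
units tool xyz: [ 0.219 -0.053  1.297]
rot units [-0.0014  0.0016 -0.0014]
```

View pics/scene2.png

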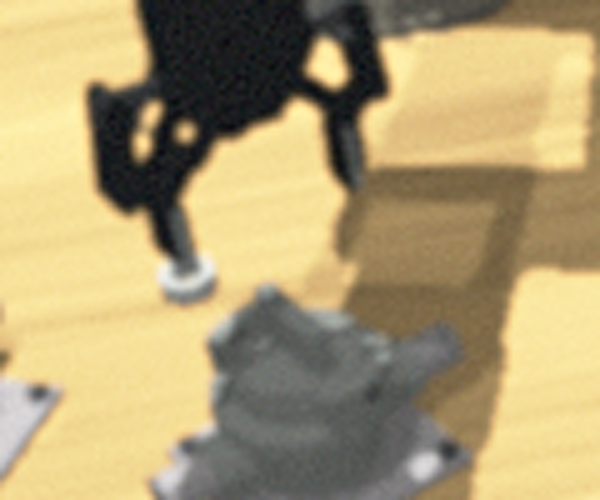

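View pics/top2.png

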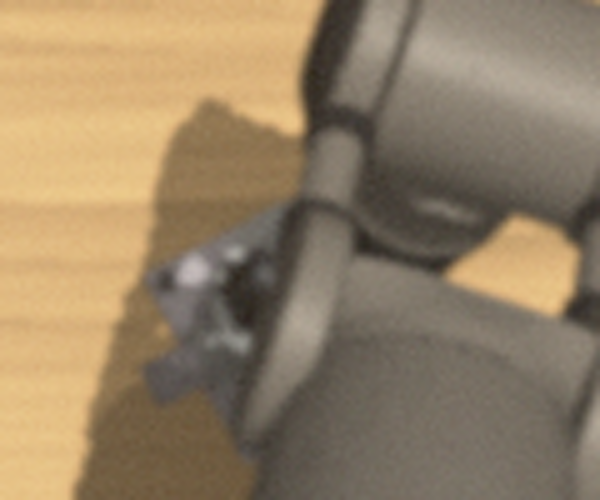

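```bash
python3 - <<'E'
from h import *
from workcell import bot
s=bot.read_state();print(s["time"],s["ee_pos"])
c=pickle.load(open("top2.pkl","rb"))
im=cv2.resize(c["image"][165:235,330:400,::-1],(700,700),interpolation=cv2.INTER_CUBIC)[:600]
a=np.radians(25.5)
for w in(-48,48):
  for z,col in((121,(0,0,255)),(157,(0,255,0))):
    u,v=proj(c,[528+w*np.sin(a),-115-w*np.cos(a),z]);print(w,z,u,v)
    cv2.circle(im,(int((u+.5-330)*10),int((v+.5-165)*10)),5,col,-1)
# alt: horizontally displaced solution at z=121 from scene tips
sc=pickle.load(open("scene2.pkl","rb"))
for p in((190,265),(352,185)):
  for z,col in((121,(255,0,0)),(157,(255,255,0))):
    X=ray(sc,140+p[0]/5-.5,170+p[1]/5-.5,z);u,v=proj(c,X);print(z,X.round(0),u,v)
    cv2.circle(im,(int((u+.5-330)*10),int((v+.5-165)*10)),5,col,-1)
cv2.imwrite("pics/t2.png",im)
E
```

```text
2.8 [ 528.76754323 -116.20943717  110.19160079]
-48 121 359.42543863461043 203.664623816768
-48 157 361.5651922488119 200.83664184171712
48 121 392.8598319797603 186.72063441334691
48 157 395.936292341267 183.4277099764272
121 [ 500. -159.  121.] 394.4045016179242 205.74517820008154
157 [ 549. -155.  157.] 394.71917703577225 183.3744021612278
121 [455. -71. 121.] 360.0934515384546 224.15335383059607
157 [507. -72. 157.] 361.79345242927957 200.91240932995848
```

View pics/t2.png

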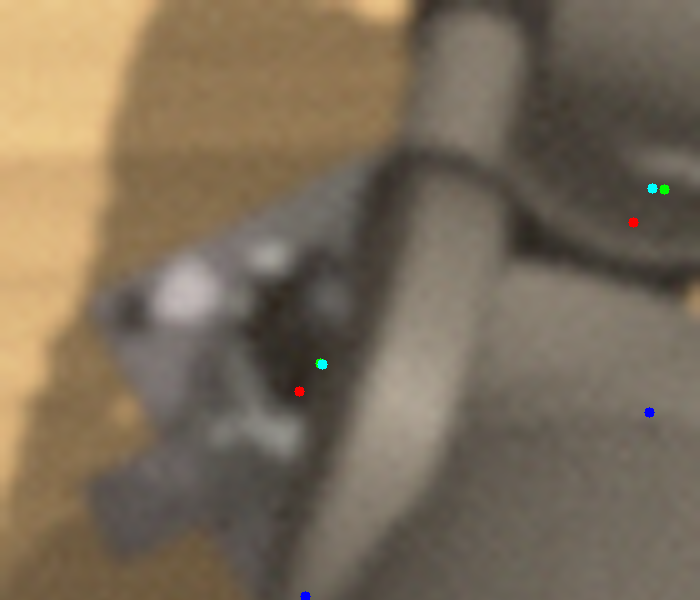

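The top view confirms the gripper's xy, so the finger offset is along z only. I'll centre and descend in small steps, watching force.

jog_arm --deltas '[[[0.14,-0.05,0.3,0,0,0],[0,0,0.3,0,0,0],[0,0,0.3,0,0,0],[0,0,0.3,0,0,0],[0,0,0,0,0,0]]]'

```text
time: 3.22
ee_pos: [530.5, -113.1, 84.6]
ee_rot: [0.975, 0.222, -0.001, -0.001]
contact_force: [-0.7, -0.5, 0.1]
width: 0.997
```

```bash
python3 - <<'E'
from h import *
from workcell import bot
for n,(u0,u1,v0,v1) in(("scene",(140,260,170,270)),):
    c=bot.read_camera(n);pickle.dump(c,open(n+"3.pkl","wb"))
    cv2.imwrite(f"pics/{n}3.png",cv2.resize(c["image"][v0:v1,u0:u1,::-1],(600,500),interpolation=cv2.INTER_CUBIC))
E
python3 need.py 530.5 -113 82 25.7
```

```text
t 3.27 [ 530.8 -113.2   85.2] yaw 25.61 tilt [-0.002  0.    -1.   ] F [-0.1 -0.2 -0.1] T [-0.02  0.01 -0.01] w 1.0
units tool xyz: [-0.011 -0.015  0.158]
rot units [-0.0005  0.0006 -0.0008]
```

View pics/scene3.png

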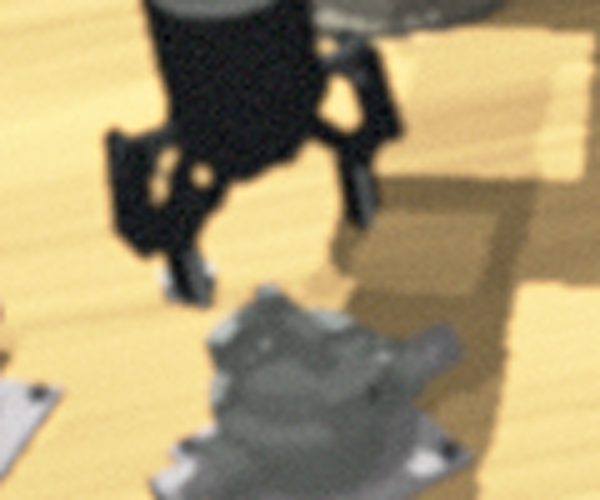

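The tips (205,300) and (360,225) still appear above the bar top. A closing test will settle it, since it is harmless either way.

jog_arm --deltas '[[[0,0,0,0,0,0],[0,0,0,0,0,0],[0,0,0,0,0,0],[0,0,0,0,0,0],[0,0,0,0,0,0]]]' --jaw 0

```text
time: 3.68
ee_pos: [531.5, -113.4, 86.2]
ee_rot: [0.975, 0.222, 0.0, 0.0]
contact_force: [0.5, 0.5, 0.2]
width: 0.298
```

```bash
python3 - <<'E'
from h import *
from workcell import bot
for n,(u0,u1,v0,v1) in(("scene",(140,260,170,270)),):
    c=bot.read_camera(n);pickle.dump(c,open(n+"4.pkl","wb"))
    cv2.imwrite(f"pics/{n}4.png",cv2.resize(c["image"][v0:v1,u0:u1,::-1],(600,500),interpolation=cv2.INTER_CUBIC))
E
python3 need.py 530.5 -113 82 25.7
```

```text
t 3.73 [ 531.5 -113.4   86.2] yaw 25.6 tilt [ 0. -0. -1.] F [-0.4 -0.5  0.8] T [-0.02  0.   -0.03] w 0.206
units tool xyz: [-0.034 -0.04   0.209]
rot units [ 0.0002 -0.0001 -0.0008]
```

View pics/scene4.png

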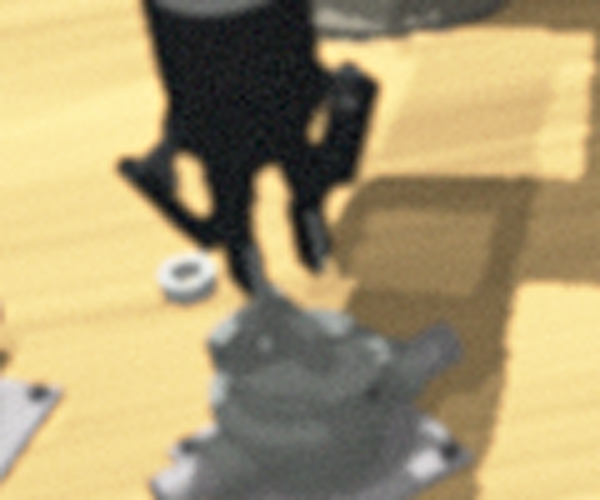

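jog_arm --deltas '[[[0,0,0,0,0,0],[0,0,0,0,0,0],[0,0,0,0,0,0]]]'

```text
time: 3.98
ee_pos: [531.3, -113.4, 86.0]
ee_rot: [0.975, 0.222, -0.0, 0.0]
contact_force: [0.1, -0.4, 0.0]
width: -0.0
```

The jaws shut to 0, so the fingertips really sit about 37 mm above the reported TCP and the bar wasn't between them. I'll allow for this: true tip z ≈ 86 corresponds to a reported z ≈ 49. Reopen, then descend while watching force.

jog_arm --deltas '[[[-0.04,-0.02,0,0,0,0],[0,0,0,0,0,0],[0,0,0,0,0,0],[0,0,0,0,0,0],[0,0,0.3,0,0,0]]]' --jaw 0.7

```text
time: 4.4
ee_pos: [531.3, -113.6, 80.8]
ee_rot: [0.975, 0.222, 0.001, 0.001]
contact_force: [0.4, -0.3, 0.2]
width: 0.693
```

jog_arm --deltas '[[[0,0,0.4,0,0,0],[0,0,0.4,0,0,0],[0,0,0.3,0,0,0],[0,0,0.2,0,0,0],[0,0,0,0,0,0]]]'

```text
time: 4.82
ee_pos: [529.7, -113.1, 52.6]
ee_rot: [0.975, 0.222, -0.001, -0.001]
contact_force: [0.2, -0.3, 0.2]
width: 0.698
```

```bash
python3 - <<'E'
from h import *
from workcell import bot
for n,(u0,u1,v0,v1) in(("scene",(140,260,170,270)),):
    c=bot.read_camera(n);pickle.dump(c,open(n+"5.pkl","wb"))
    cv2.imwrite(f"pics/{n}5.png",cv2.resize(c["image"][v0:v1,u0:u1,::-1],(600,500),interpolation=cv2.INTER_CUBIC))
E
python3 need.py 530.5 -113 48 25.7
```

```text
t 4.87 [ 530.1 -113.2   53.3] yaw 25.6 tilt [-0.001  0.    -1.   ] F [-0.3  0.9 -1.6] T [-0.03 -0.02  0.01] w 0.701
units tool xyz: [ 0.024 -0.001  0.263]
rot units [-0.0005  0.0005 -0.0008]
```

View pics/scene5.png

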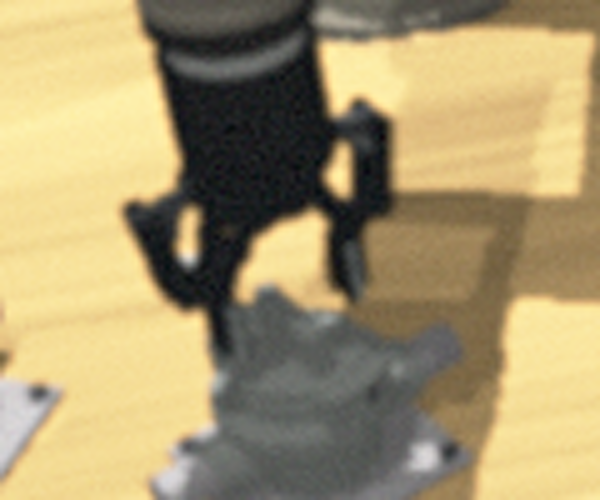

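jog_arm --deltas '[[[0.02,0,0.27,0,0,0],[0,0,0,0,0,0],[0,0,0,0,0,0],[0,0,0,0,0,0],[0,0,0,0,0,0]]]' --jaw 0

```text
time: 5.28
ee_pos: [531.1, -113.3, 48.9]
ee_rot: [0.975, 0.222, 0.0, 0.0]
contact_force: [-0.2, 0.1, 2.6]
width: 0.124
```

jog_arm --deltas '[[[0,0,0,0,0,0],[0,0,0,0,0,0]]]'

```text
time: 5.45
ee_pos: [531.1, -113.3, 48.9]
ee_rot: [0.975, 0.222, 0.0, 0.0]
contact_force: [-0.7, -0.1, 2.3]
width: 0.126
```

```bash
python3 - <<'E'
from h import *
from workcell import bot
for n,(u0,u1,v0,v1) in(("scene",(140,260,170,270)),):
    c=bot.read_camera(n);pickle.dump(c,open(n+"6.pkl","wb"))
    cv2.imwrite(f"pics/{n}6.png",cv2.resize(c["image"][v0:v1,u0:u1,::-1],(600,500),interpolation=cv2.INTER_CUBIC))
E
python3 need.py 530.5 -113 48 25.7
```

```text
t 5.5 [ 531.1 -113.3   48.9] yaw 25.61 tilt [ 0.001 -0.    -1.   ] F [ 0.1 -0.1  2.6] T [-0.01  0.12 -0.05] w 0.122
units tool xyz: [-0.02  -0.025  0.047]
rot units [ 0.0003 -0.0002 -0.0008]
```

View pics/scene6.png

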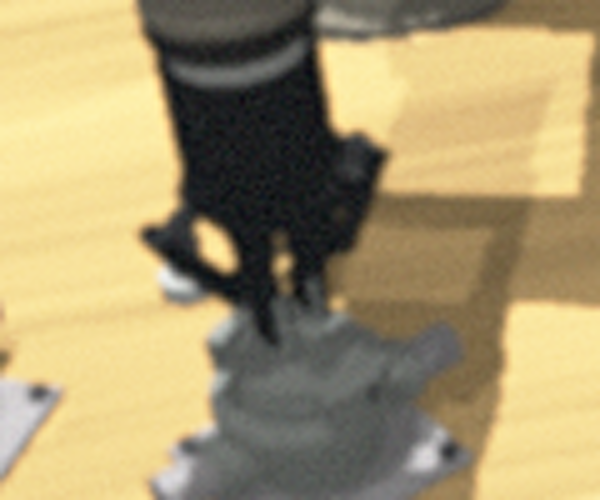

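The jaws stop on the bar (opening 0.124, about 11 mm). Now the hard anticlockwise twist, which is negative about tool z.

jog_arm --deltas '[[[0,0,0,0,0,-0.058],[0,0,0,0,0,-0.058],[0,0,0,0,0,-0.058],[0,0,0,0,0,-0.058],[0,0,0,0,0,0]]]'

```text
time: 5.92
ee_pos: [531.1, -113.4, 48.9]
ee_rot: [0.892, 0.452, 0.0, 0.0]
contact_force: [-0.3, -1.0, 3.4]
width: 0.126
```

```bash
python3 - <<'E'
from h import *
from workcell import bot
for n,(u0,u1,v0,v1) in(("scene",(140,260,170,270)),):
    c=bot.read_camera(n);pickle.dump(c,open(n+"7.pkl","wb"))
    cv2.imwrite(f"pics/{n}7.png",cv2.resize(c["image"][v0:v1,u0:u1,::-1],(600,500),interpolation=cv2.INTER_CUBIC))
E
python3 need.py 530.5 -113 48 100.7
```

```text
t 5.97 [ 531.1 -113.4   48.9] yaw 53.37 tilt [ 0.001 -0.001 -1.   ] F [-0.  -0.1  3.5] T [-0.02  0.1   0.54] w 0.123
units tool xyz: [-0.001 -0.037  0.046]
rot units [ 4.000e-04  3.000e-04 -3.944e-01]
```

View pics/scene7.png

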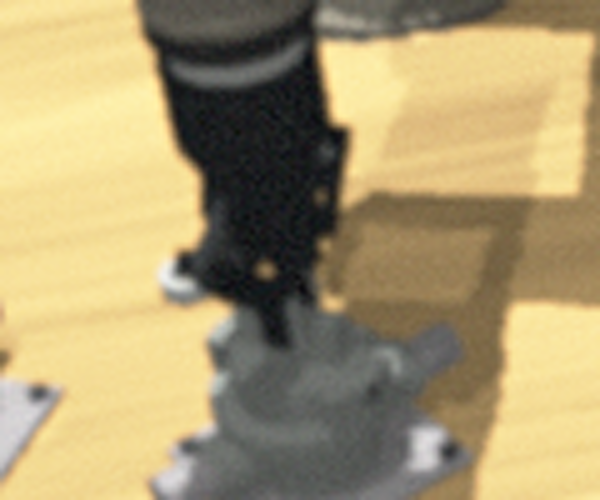

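jog_arm --deltas '[[[0,0,0,0,0,-0.058],[0,0,0,0,0,-0.058],[0,0,0,0,0,-0.058],[0,0,0,0,0,-0.058],[0,0,0,0,0,0]]]'

```text
time: 6.38
ee_pos: [531.2, -113.3, 48.9]
ee_rot: [0.759, 0.651, 0.0, 0.0]
contact_force: [0.3, 1.4, 4.3]
width: 0.12
```

```bash
python3 - <<'E'
from h import *
from workcell import bot
for n,(u0,u1,v0,v1) in(("scene",(140,260,170,270)),):
    c=bot.read_camera(n);pickle.dump(c,open(n+"8.pkl","wb"))
    cv2.imwrite(f"pics/{n}8.png",cv2.resize(c["image"][v0:v1,u0:u1,::-1],(600,500),interpolation=cv2.INTER_CUBIC))
E
python3 need.py 530.5 -113 48 100.7
```

```text
t 6.43 [ 531.1 -113.3   48.9] yaw 80.97 tilt [ 0.001 -0.    -1.   ] F [-0.2 -0.4  5.4] T [0.08 0.03 0.08] w 0.126
units tool xyz: [ 0.008 -0.033  0.045]
rot units [ 4.000e-04  1.000e-04 -1.644e-01]
```

View pics/scene8.png

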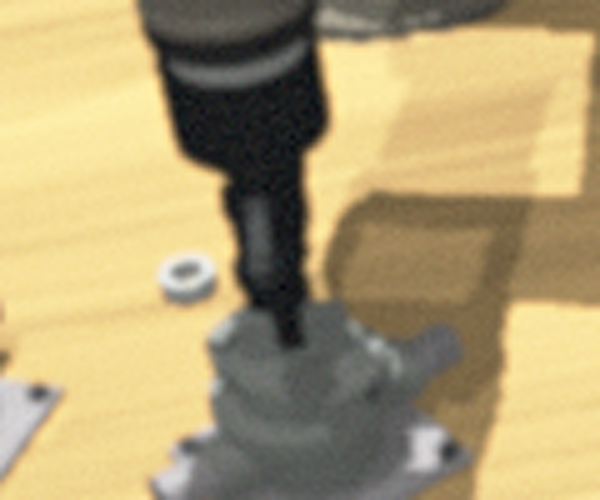

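The torque has dropped from 0.54 to 0.08 N m, so it has broken loose. Turning on to about 88° total.

jog_arm --deltas '[[[0,0,0,0,0,-0.055],[0,0,0,0,0,-0.055],[0,0,0,0,0,-0.055],[0,0,0,0,0,-0.055],[0,0,0,0,0,-0.05]]]'

```text
time: 6.85
ee_pos: [531.1, -113.3, 48.9]
ee_rot: [0.548, 0.837, 0.0, 0.0]
contact_force: [-0.0, 0.5, 5.0]
width: 0.12
```

jog_arm --deltas '[[[0,0,-0.15,0,0,0],[0,0,-0.15,0,0,0],[0,0,-0.2,0,0,0]]]'

```text
time: 7.1
ee_pos: [530.2, -112.9, 58.2]
ee_rot: [0.549, 0.836, -0.0, -0.001]
contact_force: [0.7, -0.3, -2.1]
width: 0.128
```

```bash
python3 - <<'E'
from h import *
from workcell import bot
for n,(u0,u1,v0,v1) in(("scene",(140,260,170,270)),):
    c=bot.read_camera(n);pickle.dump(c,open(n+"9.pkl","wb"))
    cv2.imwrite(f"pics/{n}9.png",cv2.resize(c["image"][v0:v1,u0:u1,::-1],(600,500),interpolation=cv2.INTER_CUBIC))
E
python3 need.py 530.5 -113 150 115
```

```text
t 7.15 [ 530.9 -113.2   59.2] yaw 113.43 tilt [ 0. -0. -1.] F [ 0.3 -0.5 -1.4] T [ 0.02 -0.04 -0.02] w 0.13
units tool xyz: [ 0.015 -0.013 -4.54 ]
rot units [ 0.      0.0001 -0.0131]
```

View pics/scene9.png

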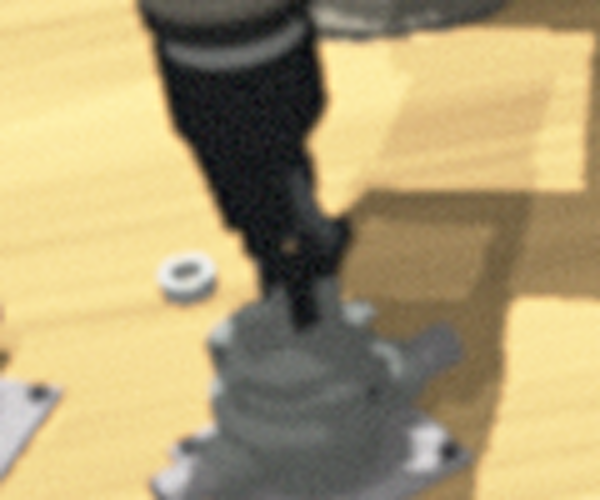

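The cover comes up freely, carrying about 2 N of weight. Lifting on.

jog_arm --deltas '[[[0,0,-0.5,0,0,0],[0,0,-0.8,0,0,0],[0,0,-1,0,0,0],[0,0,-1,0,0,0],[0,0,-1,0,0,0]]]'

```text
time: 7.57
ee_pos: [530.6, -113.1, 146.0]
ee_rot: [0.548, 0.837, -0.0, -0.0]
contact_force: [-0.1, -0.2, -2.4]
width: 0.13
```

jog_arm --deltas '[[[0,0,-0.4,0,0,0],[0,0,0,0,0,0]]]'

```text
time: 7.73
ee_pos: [532.0, -113.6, 155.0]
ee_rot: [0.547, 0.837, 0.0, 0.002]
contact_force: [0.2, 0.1, -3.3]
width: 0.124
```

```bash
python3 - <<'E'
from h import *
from workcell import bot
for n,(u0,u1,v0,v1) in(("scene",(140,260,130,280)),):
    c=bot.read_camera(n);pickle.dump(c,open(n+"10.pkl","wb"))
    cv2.imwrite(f"pics/{n}10.png",cv2.resize(c["image"][v0:v1,u0:u1,::-1],(480,600),interpolation=cv2.INTER_CUBIC))
E
python3 need.py 471 343 140 100
```

```text
t 7.78 [ 531.1 -113.3  153.2] yaw 113.63 tilt [ 0.002 -0.001 -1.   ] F [ 0.4  0.3 -2.6] T [0.04 0.01 0.01] w 0.124
units tool xyz: [22.107  6.389  0.642]
rot units [0.0006 0.0005 0.1136]
```

View pics/scene10.png

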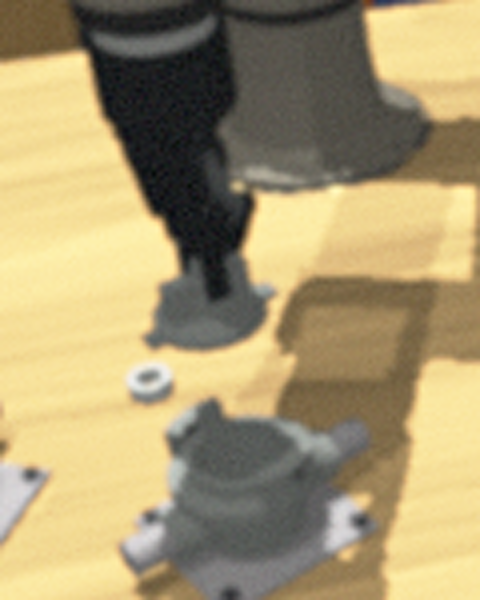

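The cover is off, about 100 mm above the rim, ears visible at crop (155,335) and (268,290). The tee box stands open below it. Carrying it high over to the mat.

jog_arm --deltas '[[[0.5,0.15,0,0,0,0],[0.8,0.23,0,0,0,0],[1,0.29,0,0,0,0],[1,0.29,0,0,0,0],[1,0.29,0,0,0,0]]]'

```text
time: 8.2
ee_pos: [517.7, -22.7, 150.9]
ee_rot: [0.547, 0.837, -0.001, -0.002]
contact_force: [0.5, 0.8, -2.6]
width: 0.124
```

jog_arm --deltas '[[[1,0.29,0,0,0,0],[1,0.29,0,0,0,0],[1,0.29,0,0,0,0],[1,0.29,0,0,0,0],[1,0.29,0,0,0,0]]]'

```text
time: 8.62
ee_pos: [504.0, 80.5, 151.0]
ee_rot: [0.547, 0.837, -0.001, -0.001]
contact_force: [-0.7, -0.2, -2.8]
width: 0.124
```

jog_arm --deltas '[[[1,0.29,0,0,0,0],[1,0.29,0,0,0,0],[1,0.29,0,0,0,0],[1,0.29,0,0,0,0],[1,0.29,0,0,0,0]]]'

```text
time: 9.03
ee_pos: [490.2, 183.5, 150.9]
ee_rot: [0.547, 0.837, -0.001, -0.001]
contact_force: [-0.3, -0.8, -2.1]
width: 0.124
```

jog_arm --deltas '[[[1,0.29,0,0,0,0],[1,0.29,0,0,0,0],[1,0.29,0,0,0,0],[1,0.29,0,0,0,0],[1,0.29,0,0,0,0]]]'

```text
time: 9.45
ee_pos: [476.5, 286.5, 150.8]
ee_rot: [0.547, 0.837, -0.001, -0.001]
contact_force: [0.3, -0.1, -1.9]
width: 0.126
```

```bash
python3 need.py 471.5 343 20 113.5
```

```text
t 9.45 [476.5 286.5 150.8] yaw 113.67 tilt [-0.003 -0.001 -1.   ] F [ 0.3 -0.1 -1.9] T [ 0.02 -0.    0.03] w 0.126
units tool xyz: [2.689 0.927 6.536]
rot units [-0.0017 -0.0001  0.0014]
```

jog_arm --deltas '[[[1,0.35,0.5,0,0,0],[1,0.35,0.7,0,0,0],[0.5,0.18,1,0,0,0],[0.1,0,1,0,0,0],[0,0,1,0,0,0]]]'

```text
time: 9.87
ee_pos: [471.4, 341.0, 65.9]
ee_rot: [0.546, 0.838, -0.001, -0.001]
contact_force: [-0.3, 0.3, -2.3]
width: 0.123
```

jog_arm --deltas '[[[0,0,0.8,0,0,0],[0,0,0.6,0,0,0],[0,0,0,0,0,0]]]'

```text
time: 10.12
ee_pos: [470.1, 338.9, 36.2]
ee_rot: [0.547, 0.837, -0.004, -0.002]
contact_force: [-0.0, 0.3, -2.8]
width: 0.125
```

```bash
python3 - <<'E'
from h import *
from workcell import bot
for n,(u0,u1,v0,v1) in(("scene",(290,410,130,250)),):
    c=bot.read_camera(n);pickle.dump(c,open(n+"11.pkl","wb"))
    cv2.imwrite(f"pics/{n}11.png",cv2.resize(c["image"][v0:v1,u0:u1,::-1],(600,600),interpolation=cv2.INTER_CUBIC))
E
python3 need.py 471.5 343 -17 113.5
```

```text
t 10.17 [471.2 339.4  38. ] yaw 113.68 tilt [-0.005 -0.003 -1.   ] F [ 0.4 -0.7 -2.7] T [ 0.04 -0.    0.03] w 0.128
units tool xyz: [0.159 0.102 2.747]
rot units [-0.0029  0.0002  0.0015]
```

View pics/scene11.png

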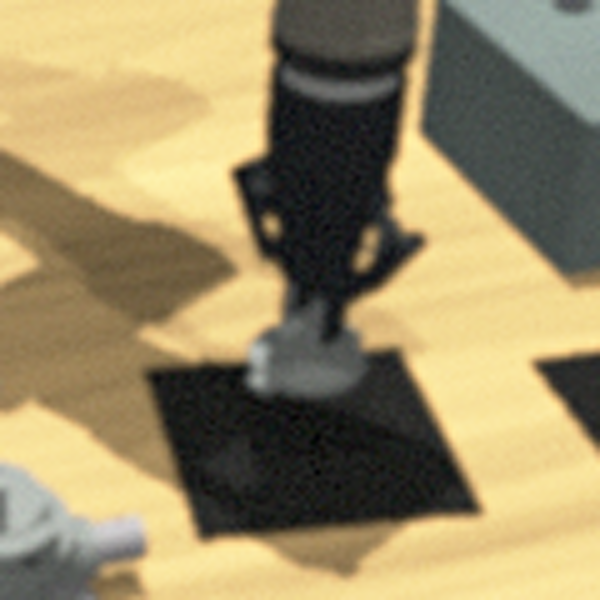

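The cover is level over the mat, at crop (310,365) with the mat centre near (310,450). Lowering.

jog_arm --deltas '[[[0.1,0.06,0.8,0,0,0],[0,0,0.7,0,0,0],[0,0,0.5,0,0,0],[0,0,0.2,0,0,0],[0,0,0,0,0,0]]]'

```text
time: 10.58
ee_pos: [473.2, 342.0, -4.1]
ee_rot: [0.547, 0.837, -0.001, -0.0]
contact_force: [-0.6, -0.8, -2.4]
width: 0.124
```

```bash
python3 need.py 471.5 343 -17 113.5
```

```text
t 10.58 [473.2 342.   -4.1] yaw 113.68 tilt [-0.002 -0.001 -1.   ] F [-0.6 -0.8 -2.4] T [-0.05  0.    0.01] w 0.124
units tool xyz: [ 0.079 -0.059  0.643]
rot units [-0.0009  0.0001  0.0015]
```

jog_arm --deltas '[[[0,0,0.3,0,0,0],[0,0,0.15,0,0,0],[0,0,0.08,0,0,0],[0,0,0,0,0,0]]]'

```text
time: 10.92
ee_pos: [473.8, 342.2, -14.1]
ee_rot: [0.547, 0.837, -0.0, 0.0]
contact_force: [-0.3, -0.0, -2.8]
width: 0.126
```

jog_arm --deltas '[[[0,0,0.05,0,0,0],[0,0,0,0,0,0]]]'

```text
time: 11.08
ee_pos: [474.0, 342.3, -14.9]
ee_rot: [0.547, 0.837, 0.0, 0.0]
contact_force: [-0.1, 0.1, -2.0]
width: 0.124
```

jog_arm --deltas '[[[0,0,0.05,0,0,0],[0,0,0.03,0,0,0],[0,0,0,0,0,0]]]'

```text
time: 11.33
ee_pos: [473.8, 342.3, -16.7]
ee_rot: [0.547, 0.837, -0.0, 0.0]
contact_force: [-0.0, 0.4, -3.0]
width: 0.125
```

```bash
python3 need.py 471.5 343 -17 113.5;python3 - <<'E'
from h import *
from workcell import bot
for n,(u0,u1,v0,v1) in(("scene",(290,410,130,250)),):
    c=bot.read_camera(n);pickle.dump(c,open(n+"12.pkl","wb"))
    cv2.imwrite(f"pics/{n}12.png",cv2.resize(c["image"][v0:v1,u0:u1,::-1],(600,600),interpolation=cv2.INTER_CUBIC))
E
```

```text
t 11.33 [473.8 342.3 -16.7] yaw 113.68 tilt [-0. -0. -1.] F [-0.   0.4 -3. ] T [-0.02  0.02 -0.  ] w 0.125
units tool xyz: [ 0.08  -0.093  0.015]
rot units [-0.      0.      0.0015]
```

View pics/scene12.png

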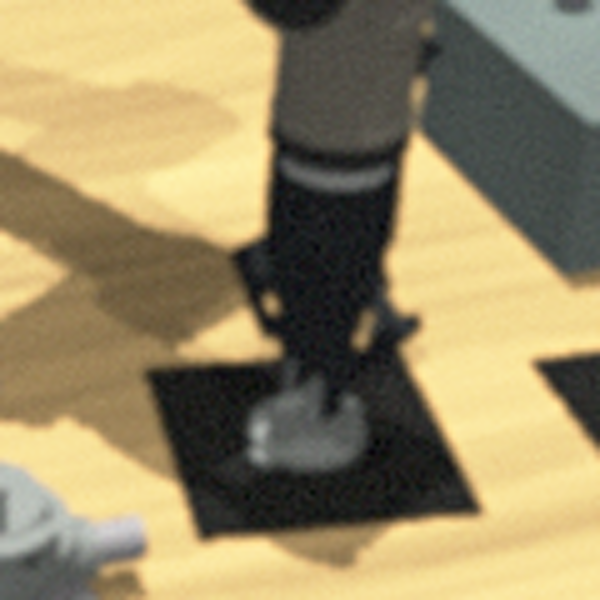

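jog_arm --deltas '[[[0,0,0.05,0,0,0],[0,0,0,0,0,0]]]'

```text
time: 11.55
ee_pos: [474.0, 342.4, -17.0]
ee_rot: [0.547, 0.837, 0.0, 0.0]
contact_force: [-1.7, -0.7, 2.6]
width: 0.123
```

jog_arm --deltas '[[[0,0,0.05,0,0,0],[0,0,0,0,0,0]]]'

```text
time: 11.72
ee_pos: [474.1, 342.4, -17.1]
ee_rot: [0.547, 0.837, 0.0, 0.0]
contact_force: [-3.9, -2.3, 10.7]
width: 0.123
```

Contact at -17, just as predicted. Release and rise.

jog_arm --deltas '[[[0,0,-0.05,0,0,0],[0,0,0,0,0,0],[0,0,0,0,0,0],[0,0,0,0,0,0],[0,0,0,0,0,0]]]' --jaw 0.8

```text
time: 12.13
ee_pos: [473.9, 342.3, -17.8]
ee_rot: [0.547, 0.837, -0.0, 0.0]
contact_force: [-0.0, -0.1, -0.6]
width: 0.798
```

jog_arm --deltas '[[[0,0,-0.2,0,0,0],[0,0,-0.4,0,0,0],[0,0,-0.8,0,0,0],[0,0,-1,0,0,0],[0,0,-1,0,0,0]]]'

```text
time: 12.55
ee_pos: [473.7, 342.2, 51.5]
ee_rot: [0.547, 0.837, -0.0, -0.0]
contact_force: [-0.6, 0.3, 1.0]
width: 0.799
```

jog_arm --deltas '[[[0,0,-1,0,0,0],[0,0,-1,0,0,0],[0,0,-1,0,0,0],[0,0,-1,0,0,0],[0,0,0,0,0,0]]]'

```text
time: 12.97
ee_pos: [476.1, 343.5, 135.5]
ee_rot: [0.547, 0.837, 0.004, 0.002]
contact_force: [1.4, -0.3, -0.4]
width: 0.801
```

```bash
python3 need.py 471.5 343 -17 113.5;python3 - <<'E'
from h import *
from workcell import bot
for n in("scene","top"):
    c=bot.read_camera(n);pickle.dump(c,open(n+"13.pkl","wb"))
    cv2.imwrite(f"pics/{n}13.png",c["image"][:,:,::-1])
    if n=="scene":cv2.imwrite(f"pics/{n}13c.png",cv2.resize(c["image"][150:250,290:410,::-1],(720,600),interpolation=cv2.INTER_CUBIC))
E
```

```text
t 12.97 [476.1 343.5 135.5] yaw 113.69 tilt [ 0.007  0.004 -1.   ] F [ 1.4 -0.3 -0.4] T [ 0.07 -0.02 -0.02] w 0.801
units tool xyz: [ 0.063 -0.284  7.625]
rot units [ 0.004  -0.0003  0.0016]
```

View pics/scene13c.png

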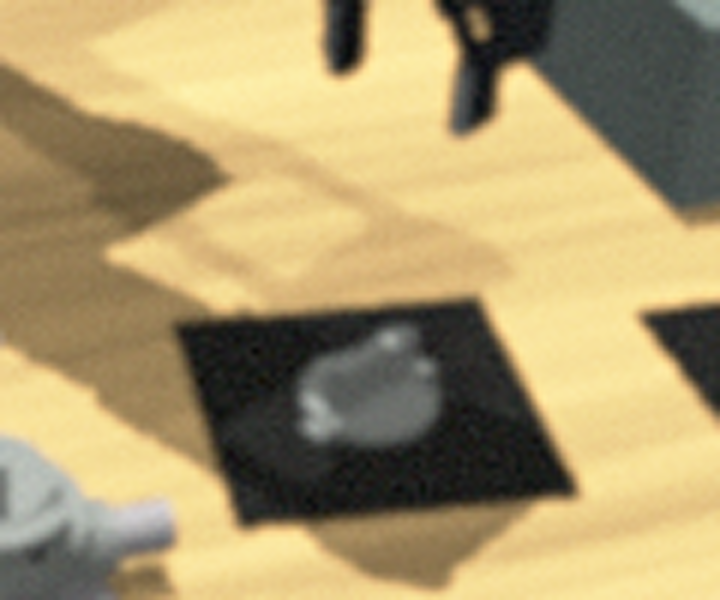

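View pics/top13.png

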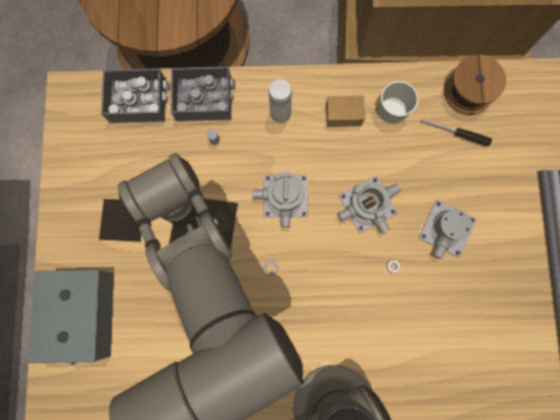

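The cover lies flat, bar up, near the mat centre (crop (370,390); mat centre about (375,410)). In the top view the tee box is open at (372,203) and the elbow cover is unchanged at (285,195). I'll settle briefly and hand in.

jog_arm --deltas '[[[0,0,0,0,0,0],[0,0,0,0,0,0],[0,0,0,0,0,0]]]'

```text
time: 13.32
ee_pos: [473.3, 342.0, 129.2]
ee_rot: [0.547, 0.837, -0.001, -0.0]
contact_force: [0.0, -0.2, -0.6]
width: 0.799
```

```bash
python3 -c "
from workcell import bot
s=bot.read_state();print(s['time'],abs(s['qd']).max(),s['contact_force'])
print(bot.hand_in())"
```

```text
13.3167 0.005970131083897676 [ 0.00195723 -0.23844889 -0.5906759 ]
the job is handed in; nothing more can be done
None
```

I broke the tee box's cover loose anticlockwise and turned it about 88° in all. I then lifted it roughly 100 mm above the rim, laid it bar up on the larger black mat, and handed in at 13.3 s. No verdict is reported.

- **Breaking loose:** the wrist torque read about 0.54 N m partway through the twist and then fell to 0.08 N m. I did not measure the cover's own angle, only the gripper's.
- **Final position:** the last pictures show the cover flat near the middle of the mat. By the TCP at release it lies about 2 mm from my estimate of the mat's centre.
- **Other checks:** the elbow box's cover looks unchanged, the gripper is clear and open, and the arm is at rest with no contact force.
- **What disagreed:** in the scene view the fingertips stood about 37 mm higher than the reported TCP. A test closing above the bar confirmed this: the jaws shut fully with nothing between them. I allowed for it in the heights. The grip and the touch-down on the mat then came where I expected. I did not find the cause of the offset.

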